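# Free the test dial and hold it at three dots

### The job

A roll of black tape has been dropped over the red spring-return dial of the grey bench tester. Lift the roll off, lay it flat on the bare worktop clear of the tester and let go of it; then turn the dial clockwise past its one-dot and two-dot clicks to the three-dot mark and hold it there against its spring. Finish while still gripping the dial at three dots, with everything else left where it was.

Things in the scene. Friction and masses are not known exactly. Their poses are not given: they have to be found in the camera images.
- tester: fixed grey bench tester with black top panel, 150 x 150 x 56 mm high. Origin: centre of its underside, on the worktop; z up; -x is its front (red and yellow sockets). The dial is at the centre of the panel. Round it, seen from above: a white line at rest (toward the tester's +x), then clockwise one white dot at 0.4 rad, two white dots at 0.8, three yellow dots at 1.2
- dial (a joint): dial angle in rad about the vertical, 0 at rest (pointer at the white line), growing clockwise seen from above; clicks at 0.4, 0.8 and 1.2 (one, two, three dots); end stop at 1.45. A spring, 0.05 N m at rest, 0.10 N m at three dots, with 0.03 N m of click on top, turns it back to 0 when let go
- dial_grip (a point): on the dial's axis, 20 mm above the panel (76 mm above the worktop), where to grip. The dial is an upright red bar 22 mm long, 12 mm thick, its top 31 mm above the panel, on an aluminium disc of 25 mm diameter, 5 mm high. The point's x axis runs along the bar to the pointer end (white line on top) and turns with the dial; pinch across y, the 12 mm
- tape: roll of black tape, 63 mm outside diameter, 19 mm high, lying flat on the tester's top panel round the dial, whose bar pokes through its hole of about 31 mm. Origin: centre of its underside; z is its axis. About 0.07 kg
- pin_box: bystander: carton 66 x 110 x 50 mm, left of the tester; origin: centre of its underside
- marker_red: bystander: red felt marker 18 x 131 x 16 mm, far right; origin: centre of its underside
- bolt: bystander: hex bolt standing on its head, 32 x 37 x 102 mm high, right of the vice; origin: centre of its underside
- blue_cap: bystander: blue cap 47 x 47 x 15 mm, right; origin: centre of its underside. Not listed: a fixed bench vice at x 0.20 to 0.45, y -0.25 to -0.09, 114 mm high; a wall cabinet 0.45 m above the worktop from x 0.59 on. The worktop round x 0.48, y -0.30 is bare
- lying_bolt: bystander: hex bolt lying on its side, 22 x 88 x 19 mm, left front; origin: centre of its underside

How it is judged (in metres and radians):
On the way, in this order (a step that is already met when the one before it is completed fails the run):
1. the tape roll lies flat on the worktop clear of the tester, let go, the dial still at rest (height (world z) of tape below 0.006 m and angle between tape's own z axis and vertical below 0.15 rad and horizontal distance between tape and tester above 0.105 m and contact force between each of the arm, the fingers and tape below 0.1 N and linear speed of tape below 0.03 m/s and value of joint dial below 0.15 rad), for 0.2 s.
2. the fingers turn the dial to one dot (value of joint dial above 0.35 rad and contact force between the fingers and tester above 0.5 N).
3. the fingers turn the dial to three dots (value of joint dial between 1.05 and 1.35 rad and contact force between the fingers and tester above 0.5 N), for 0.5 s.
At the end, for the whole second after the job is handed in: the fingers hold the dial still at three dots (1.2 rad, within 0.15) against its spring, and the tape roll lies at rest flat on the worktop, its centre more than 105 mm from the tester's centre and not touching the tester (all of step 3 and velocity of joint dial between -0.1 and 0.1 rad/s and contact force between tape and tester below 0.1 N and height (world z) of tape below 0.006 m and angle between tape's own z axis and vertical below 0.15 rad and horizontal distance between tape and tester above 0.105 m and linear speed of tape below 0.03 m/s); the arm keeps its last pose, push and grip.
It fails at once if a bystander was moved by more than 30 mm (distance of any of pin_box, lying_bolt, marker_red, bolt, blue_cap from where it was at the start of the episode above 0.03 m).
It also fails if it takes over 58 s, if anything falls off the work surface, if the arm or the gripper's body presses on something with over 40 N, if the wrist force passes 120 N, or if a joint passes its speed limit or range.

### The arm

A 7-joint arm with a two-finger parallel gripper is mounted at the origin on a cart in front of the work surface, level with it; the furniture and walls round the work are solid. World frame = base frame: x ahead of the robot, y to its left, z up, the work surface at z = 0. Lengths are in mm, angles in rad, forces in N, time in s.
With the tool pointing down it reaches from about 425 to 825 mm from the base axis. Payload 3.6 kg.
Tool frame: the origin (TCP) lies at the very end of the fingers, on their centre line; the grasp point (between the pads) lies 19 mm behind it; z points along the fingers, y is the direction in which the jaws open and shut (so a half turn about z gives the same grasp; the last joint's range is limited). The gripper opens to 93 mm and grips with 3 to 60 N. Pads are 15 mm wide; open, the fingers measure 128 mm over their backs; the gripper's body (75 mm by 188 mm) begins 65 mm behind the grasp point.
Start: joints at [1.075, 0.615, -0.013, 1.423, 0.008, 1.103, -0.04], TCP at [294.266, -579.542, 218.64] pointing down, gripper open.
Joint ranges: [-3.12, 3.12], [-0.3, 2.06], [-1.34, 1.32], [0.26, 2.42], [-1.36, 4.5], [0.01, 1.98], [-2.84, 2.84]. Speed limits (rad/s): [2.79, 2.79, 3.14, 3.14, 3.14, 3.14, 3.14].

### API

Orientations are given as a rotation vector (axis times angle).
In Python, from workcell import ctrl, imaging, order gives the robot as it stands.
- The arm moves only by the tool arm_command, never from a script. Its argument "increments" is a list of rows, each a list of 2 entries, a list of its own where there are three numbers: the shift along the tool's x, y, z in units of 25 mm (1.0 is 25 mm), then the turn, a rotation vector about the tool's x, y, z in units of 5 degrees (1.0 is 5 degrees). A call has 1 to 5 rows; each row shifts and turns the pose as measured when the row begins, along the tool's axes as they then stand; what a row does not reach is not made up. A row lasts 1/12 s, in which the tool goes at most 41.7 mm and 7.16 degrees, less where a joint would pass 70% of its speed; a pose out of reach is approached as far as the arm can. A call is refused whole if a number of a shift passes 1 or a number of a turn 1, either way. A call with a gripper value outside its range is refused whole. "hand" is the opening, from 0 (shut) to 1 (fully open), set as the call begins (left out, the last holds). The fingers move at their own pace and stop on an object; "newtons" is the grip in N (left out, the last holds). Time passes only in rows, so rows that do not move let the fingers close. It gives the time, the measured TCP pose, the force and the opening at its end, in the units of the state.
- ctrl.sense(): the state, without advancing time (a new reading comes with each control period).
- imaging.get_image(name): name is "side" or "top"; returns a dict with "color" (420x560x3 uint8, red, green, blue), "z_map" (420x560 float32, mm along the optical axis (not along the pixel's ray), 0 where there is no reading), "mtx" (3x3 intrinsics, pixels), "camera_from_world" (4x4, takes a point from world to camera coordinates). Camera axes: x right, y down, z forward; pixel columns grow to the right and rows downward; lengths in mm; the calibration is good to about 2 mm. A picture is of the moment at which its call begins.
- order.job_done(): hands the job in, once; it reports no verdict.
The state is a dict: "t": time; "joint_positions": joint angles; "qd": joint speeds; "effort": joint torques, N m; "ee_pos": TCP position; "tool_rot": TCP orientation; "force": force on the tool from outside, world axes, zero at the start; "torque": the same for the moment, N m; "grip_width": finger opening in mm.
Only numpy, scipy, OpenCV 4.12 (cv2) and the standard library are available. Lean on these libraries where they do the work, as an engineer would, in place of code of your own. Each camera call takes 0.05 s, during which the arm holds its last target.

## Working session

There is one attempt and no reset: what is moved stays moved. The work goes in short steps, Python scripts to look and compute and a tool call to move; the robot and the scene stay as the last step left them, time stands still between calls to the robot, and variables do not carry over. Pictures are saved under pics/ and viewed, and the job is handed in when it is done.

Besides the shell and the picture viewer there is one more tool, called after "Call:" as name([rows], argument=value, ...), one row to a line, values as JSON. arm_command: Moves the arm, as the interface text tells. Its arguments: {"type":"object","properties":{"increments":{"type":"array"},"hand":{"type":"number"},"newtons":{"type":"number"}},"required":["increments"]}

```bash
mkdir -p pics; ls
python3 - <<'E'
from workcell import ctrl, imaging, order
import cv2,numpy as np
s=ctrl.sense();print(s)
for n in("side","top"):
    d=imaging.get_image(n);cv2.imwrite(f"pics/{n}0.png",d["color"][:,:,::-1]);np.savez(f"{n}0.npz",**d)
    print(d["mtx"],d["camera_from_world"])
E
```

```text
pics
{'t': 0.0, 'joint_positions': array([ 1.07452512,  0.61591636, -0.01263194,  1.424903  ,  0.00813445,
        1.10339008, -0.04040623]), 'qd': array([ 0.00080531, -0.00188794,  0.00024765,  0.00179402,  0.00179406,
        0.00116829, -0.001449  ]), 'effort': array([-4.15386030e-04, -4.58937120e+01,  2.09312453e-01, -1.65744781e+01,
       -6.10436965e-02,  2.04222521e-02,  2.47883654e-04]), 'ee_pos': array([ 293.89016285, -578.87399069,  217.48163685]), 'tool_rot': array([-3.05288195e+00, -7.30706046e-01,  1.02695789e-03]), 'force': array([1.25273426, 0.3939642 , 0.61273593]), 'torque': array([ 0.00356861,  0.0269483 , -0.02912097]), 'grip_width': 93.18310746250907}
[[479.17330543   0.         281.04321801]
 [  0.         479.17330543 206.40912189]
 [  0.           0.           1.        ]] [[ 8.23652928e-01 -5.67081486e-01 -3.80034117e-03 -3.78818016e+02]
 [-3.59800846e-01 -5.17386480e-01 -7.76437108e-01  1.87391873e+02]
 [ 4.38336864e-01  6.40882063e-01 -6.30183287e-01  1.42481239e+03]
 [ 0.00000000e+00  0.00000000e+00  0.00000000e+00  1.00000000e+00]]
[[390.19414352   0.         272.97281411]
 [  0.         390.19414352 205.94252832]
 [  0.           0.           1.        ]] [[-1.60833515e-01 -9.86980400e-01 -1.50708307e-03  2.13262306e+01]
 [-9.64703745e-01  1.57525651e-01 -2.11026903e-01  4.48956997e+02]
 [ 2.08516821e-01 -3.24863099e-02 -9.77479092e-01  1.06226156e+03]
 [ 0.00000000e+00  0.00000000e+00  0.00000000e+00  1.00000000e+00]]
```

View pics/side0.png

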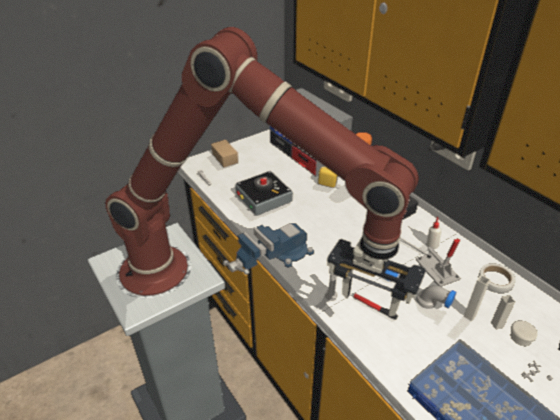

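View pics/top0.png

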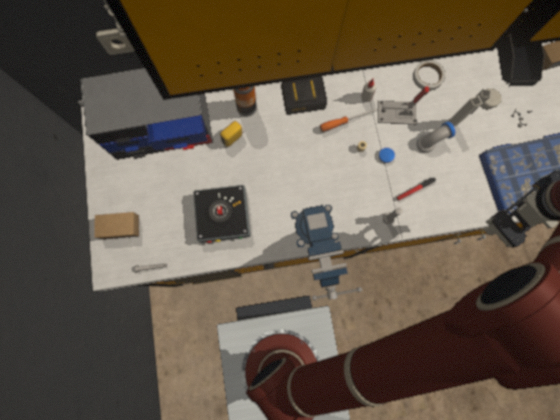

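```bash
cat > h.py <<'E'
import numpy as np,cv2
def load(n): return dict(np.load(n+".npz"))
def px2w(d,u,v,z):
    T=d["camera_from_world"];R=T[:3,:3];t=T[:3,3]
    c=-R.T@t; r=R.T@np.linalg.inv(d["mtx"])@np.array([u,v,1.])
    return c+r*(z-c[2])/r[2]
def w2px(d,p):
    q=d["camera_from_world"][:3,:3]@np.asarray(p,float)+d["camera_from_world"][:3,3]
    q=d["mtx"]@q; return q[:2]/q[2]
def crop(d,x0,y0,x1,y1,k,f):
    c=cv2.resize(d["color"][y0:y1,x0:x1,::-1],None,fx=k,fy=k,interpolation=cv2.INTER_CUBIC);cv2.imwrite(f,c)
E
python3 - <<'E'
from h import *
d=load("top0");crop(d,185,175,260,250,8,"pics/tc.png")
d=load("side0");crop(d,225,160,305,220,9,"pics/sc.png")
E
```

```text
(no output)
```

View pics/tc.png

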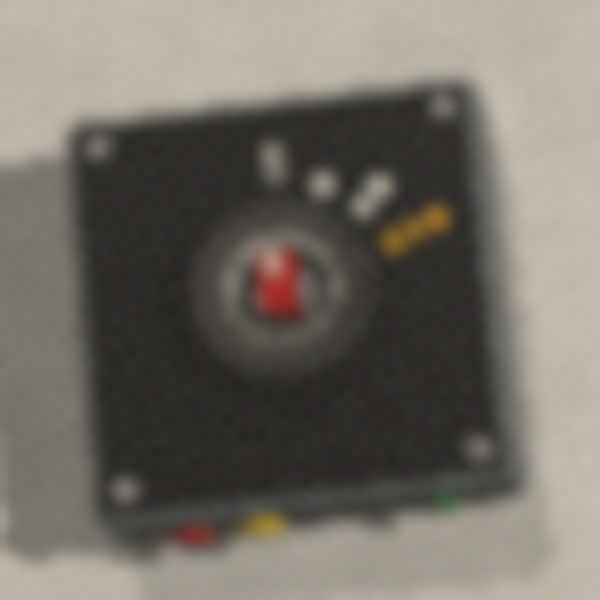

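View pics/sc.png

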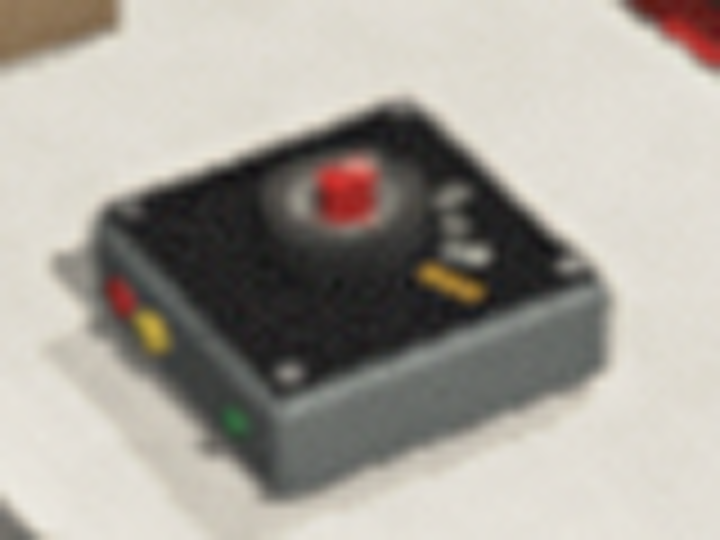

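The top crop shows the tester with four screws at crop (98,148), (442,106), (478,447) and (124,489), the dial bar at (277,285), the tape ring round it with its centre at about (284,288), and the white line at (272,162).

Run:
```python
from h import *
d=load("top0");f=lambda x,y,z:px2w(d,185+(x+.5)/8-.5,175+(y+.5)/8-.5,z)
P=np.array([f(98,148,56),f(442,106,56),f(478,447,56),f(124,489,56)]);print(P.round(1),P.mean(0))
print([np.linalg.norm(P[i]-P[i-1]).round(1) for i in range(4)])
x=(P[0]+P[1]-P[2]-P[3])[:2];print("yaw x",np.arctan2(x[1],x[0]))
y=(P[0]+P[3]-P[1]-P[2])[:2];print("yaw y",np.arctan2(-y[0],y[1]))
print("tape",f(284,288,75),"bar",f(277,285,87),f(270,255,87),f(282,318,87),"line",f(272,162,56))
s=load("side0");g=lambda x,y,z:px2w(s,225+(x+.5)/9-.5,160+(y+.5)/9-.5,z)
Q=np.array([g(130,208,56),g(400,106,56),g(572,264,56),g(290,372,56)]);print(Q.round(1),Q.mean(0))
print("bar side",g(350,170,87))
# other objects
for n,u,v,z in [("pinbox",117,223,50),("lbolt",150,267,15)]: print(n,px2w(d,u,v,z))
for n in("top0","side0"):
  D=load(n);u=(221,212)if n[0]=="t" else(263,182);print(D["z_map"][u[1],u[0]])
```

```text
[[516.7 156.9  56. ]
 [512.3  33.9  56. ]
 [388.8  39.1  56. ]
 [394.  162.6  56. ]] [452.94517966  98.1178477   56.        ]
[np.float64(122.9), np.float64(123.0), np.float64(123.6), np.float64(123.6)]
yaw x -0.04440643683739021
yaw y -0.03926829257358621
tape [451.44740395  96.30120293  75.        ] bar [450.19081695  97.26222708  87.        ] [460.98725854  98.24429161  87.        ] [438.51485749  97.09641111  87.        ] line [501.67420985  96.45479001  56.        ]
[[394.9 163.2  56. ]
 [518.5 160.9  56. ]
 [514.4  36.2  56. ]
 [391.1  41.5  56. ]] [454.74712649 100.44107177  56.        ]
bar side [455.64848356  98.97830529  87.        ]
pinbox [468.36512207 390.05656351  50.        ]
lbolt [334.87337788 320.5019668   15.        ]
1071.2083
1633.0333
```

```bash
cat > p.py <<'E'
import sys,numpy as np
from scipy.spatial.transform import Rotation as Ro
from workcell import ctrl
# usage: p.py x y z yaw(tool y heading) n   -> next rows; full correction incl. tilt
def main(x,y,z,yaw,n):
    s=ctrl.sense();p=np.array(s["ee_pos"]);R=Ro.from_rotvec(s["tool_rot"])
    Y=R.as_matrix()[:,1]
    print("t",round(s["t"],2),"pos",p.round(1),"yaw",round(np.arctan2(Y[1],Y[0]),3),"tilt",np.round(R.as_matrix()[:2,2],3),"F",np.round(s["force"],1),"w",round(s["grip_width"],1),"j7",round(s["joint_positions"][6],2))
    ty=np.array([np.cos(yaw),np.sin(yaw),0]);tz=np.array([0,0,-1.]);Rt=Ro.from_matrix(np.c_[np.cross(ty,tz),ty,tz])
    g=np.array([x,y,z]);rows=[]
    for i in range(int(n)):
        dl=R.inv().apply(g-p)/25;m=abs(dl).max();dl=dl/max(1,m)
        w=(R.inv()*Rt).as_rotvec()/np.radians(5);w=w/max(1,abs(w).max())
        rows.append([dl.round(2).tolist(),w.round(2).tolist()])
        p=p+R.apply(dl*25);R=R*Ro.from_rotvec(w*np.radians(5))
    print(str(rows).replace("-0.0]","0]").replace("-0.0,","0,"));print("left",np.linalg.norm(g-p).round(1))
main(*map(float,sys.argv[1:]))
E
python3 p.py 480 -250 220 0.2 5;python3 p.py 480 -250 220 0.2 15
```

```text
t 0.1 pos [ 293.9 -578.9  217.6] yaw -1.101 tilt [-0.001  0.002] F [ 0.3 -0.6  0.8] w 92.9 j7 -0.04
[[[1.0, -0.66, -0.01], [0, 0, -1.0]], [[1.0, -0.54, -0.01], [0, 0, -1.0]], [[1.0, -0.44, -0.01], [0, 0, -1.0]], [[1.0, -0.34, -0.01], [0, 0, -1.0]], [[1.0, -0.24, -0.01], [0, 0, -1.0]]]
left 240.1
t 0.1 pos [ 293.9 -578.9  217.6] yaw -1.101 tilt [-0.001  0.002] F [ 0.3 -0.6  0.8] w 92.9 j7 -0.04
[[[1.0, -0.66, -0.01], [0, 0, -1.0]], [[1.0, -0.54, -0.01], [0, 0, -1.0]], [[1.0, -0.44, -0.01], [0, 0, -1.0]], [[1.0, -0.34, -0.01], [0, 0, -1.0]], [[1.0, -0.24, -0.01], [0, 0, -1.0]], [[1.0, -0.15, -0.01], [0, 0, -1.0]], [[1.0, -0.06, -0.01], [0, 0, -1.0]], [[1.0, 0.02, -0.01], [0, 0, -1.0]], [[1.0, 0.11, -0.01], [0, 0, -1.0]], [[1.0, 0.2, -0.01], [0, 0, -1.0]], [[1.0, 0.29, -0.01], [0, 0, -1.0]], [[1.0, 0.39, -0.01], [0, 0, -1.0]], [[1.0, 0.5, -0.01], [0, 0, -1.0]], [[1.0, 0.61, -0.01], [0, 0, -1.0]], [[0.13, 0.09, 0], [0, 0, -0.91]]]
left 0.0
```

Call:
arm_command([
  [[1.0,-0.65,0],[0,0,-1]],
  [[1.0,-0.55,0],[0,0,-1]],
  [[1.0,-0.45,0],[0,0,-1]],
  [[1.0,-0.35,0],[0,0,-1]],
  [[1.0,-0.25,0],[0,0,-1]],
], hand=1.0, newtons=15)

```text
t: 0.52
ee_pos: [355.2, -459.9, 213.1]
tool_rot: [-2.817, -1.378, 0.013]
force: [2.0, -0.5, -0.7]
grip_width: 93.4
```

```bash
python3 p.py 480 -250 220 0.2 10
```

```text
t 0.52 pos [ 355.2 -459.9  213.1] yaw -0.661 tilt [-0.01   0.001] F [ 2.  -0.5 -0.7] w 93.4 j7 0.13
[[[1.0, -0.13, -0.03], [-0.01, 0.0, -1.0]], [[1.0, -0.04, -0.03], [-0.01, 0.0, -1.0]], [[1.0, 0.05, -0.03], [-0.01, 0.0, -1.0]], [[1.0, 0.14, -0.03], [-0.01, 0.0, -1.0]], [[1.0, 0.23, -0.03], [-0.01, 0.0, -1.0]], [[1.0, 0.32, -0.03], [-0.01, 0.0, -1.0]], [[1.0, 0.42, -0.03], [-0.01, 0.0, -1.0]], [[1.0, 0.53, -0.03], [-0.01, 0.0, -1.0]], [[1.0, 0.65, -0.04], [-0.01, 0.0, -1.0]], [[0.21, 0.16, -0.01], [-0.01, 0.0, -0.87]]]
left 0.0
```

Call:
arm_command([
  [[1.0,-0.15,-0.1],[0,0,-1]],
  [[1.0,-0.05,-0.1],[0,0,-1]],
  [[1.0,0.05,-0.1],[0,0,-1]],
  [[1.0,0.15,-0.1],[0,0,-1]],
  [[1.0,0.25,-0.1],[0,0,-1]],
])

```text
t: 0.93
ee_pos: [418.9, -343.2, 222.9]
tool_rot: [-2.423, -1.976, 0.013]
force: [0.3, -0.7, 0.4]
grip_width: 93.0
```

```bash
python3 p.py 480 -100 220 1.53 10
```

```text
t 0.93 pos [ 418.9 -343.2  222.9] yaw -0.202 tilt [-0.016  0.006] F [ 0.3 -0.7  0.4] w 93.0 j7 0.29
[[[1.0, 0.04, 0.01], [-0.01, -0.01, -1.0]], [[1.0, 0.13, 0.01], [-0.01, -0.01, -1.0]], [[1.0, 0.22, 0.01], [-0.01, -0.01, -1.0]], [[1.0, 0.32, 0.01], [-0.01, -0.01, -1.0]], [[1.0, 0.41, 0.01], [-0.01, -0.01, -1.0]], [[1.0, 0.52, 0.01], [-0.01, -0.01, -1.0]], [[1.0, 0.64, 0.01], [-0.01, -0.01, -1.0]], [[1.0, 0.77, 0.01], [-0.01, -0.01, -1.0]], [[0.95, 0.87, 0.01], [-0.01, -0.01, -1.0]], [[0, 0, 0.0], [-0.01, -0.01, -1.0]]]
left 0.0
```

Call:
arm_command([
  [[1.0,0.05,0],[0,0,-1]],
  [[1.0,0.15,0],[0,0,-1]],
  [[1.0,0.25,0],[0,0,-1]],
  [[1.0,0.35,0],[0,0,-1]],
  [[1.0,0.45,0],[0,0,-1]],
])

```text
t: 1.35
ee_pos: [453.6, -211.6, 222.0]
tool_rot: [-1.909, -2.473, 0.008]
force: [-0.4, 0.0, 0.3]
grip_width: 93.3
```

Call:
arm_command([
  [[1.0,0.5,0],[0,0,-1]],
  [[1.0,0.65,0],[0,0,-1]],
  [[1.0,0.75,0],[0,0,-1]],
  [[0.9,0.9,0],[0,0,-1]],
  [[0.8,1.0,0],[0,0,-1]],
])

```text
t: 1.77
ee_pos: [487.8, -57.8, 220.9]
tool_rot: [-1.301, -2.836, 0.006]
force: [0.8, 0.5, -0.3]
grip_width: 93.1
```

```bash
python3 p.py 452 98 190 1.529 10
```

```text
t 1.77 pos [487.8 -57.8 220.9] yaw 0.711 tilt [-0.021  0.005] F [ 0.8  0.5 -0.3] w 93.1 j7 0.5
[[[1.0, 0.53, 0.23], [-0.01, -0.03, -1.0]], [[1.0, 0.65, 0.24], [-0.01, -0.03, -1.0]], [[1.0, 0.78, 0.25], [-0.01, -0.03, -1.0]], [[1.0, 0.93, 0.27], [-0.01, -0.03, -1.0]], [[0.9, 1.0, 0.27], [-0.01, -0.03, -1.0]], [[0.05, 0.07, 0.02], [-0.01, -0.03, -1.0]], [[0.0, 0.0, 0.0], [-0.01, -0.03, -1.0]], [[0.0, 0.0, 0.0], [-0.01, -0.03, -1.0]], [[0.0, 0.0, 0.0], [-0.01, -0.03, -1.0]], [[0.0, 0.0, 0.0], [0, -0.01, -0.38]]]
left 0.0
```

Call:
arm_command([
  [[0.9,0.45,0.2],[-0.05,-0.1,-1]],
  [[0.9,0.6,0.2],[0,-0.1,-1]],
  [[0.9,0.7,0.2],[0,-0.1,-1]],
  [[0.8,0.75,0.2],[0,-0.1,-1]],
  [[0.6,0.7,0.1],[0,-0.1,-1]],
])

```text
t: 2.18
ee_pos: [458.8, 78.0, 197.0]
tool_rot: [0.619, 3.055, -0.016]
force: [0.9, 0.2, 1.2]
grip_width: 92.9
```

```bash
python3 p.py 452 98 150 1.529 5
```

```text
t 2.18 pos [458.8  78.  197. ] yaw 1.171 tilt [ 0.022 -0.015] F [0.9 0.2 1.2] w 92.9 j7 0.54
[[[0.33, 0.34, 1.0], [-0.03, 0.07, -1.0]], [[0.25, 0.32, 0.86], [-0.03, 0.07, -1.0]], [[0.0, 0.0, 0.0], [-0.03, 0.07, -1.0]], [[0.0, 0.0, 0.0], [-0.03, 0.07, -1.0]], [[0.0, 0.0, 0.0], [0, 0.01, -0.1]]]
left 0.0
```

Call:
arm_command([
  [[0.3,0.3,0.7],[-0.05,0.1,-1]],
  [[0.2,0.3,0.6],[-0.05,0.1,-1]],
  [[0,0,0.3],[0,0.05,-1]],
  [[0,0,0],[0,0.05,-0.9]],
  [[0,0,0],[0,0,0]],
])

```text
t: 2.6
ee_pos: [448.6, 105.1, 154.6]
tool_rot: [-0.038, -3.138, -0.005]
force: [0.5, 0.9, 1.1]
grip_width: 93.0
```

```bash
python3 p.py 452 98 100 1.529 5
python3 - <<'E'
from workcell import ctrl,imaging
from h import *
print(ctrl.sense()["joint_positions"].round(2))
for n in("side","top"):
    d=imaging.get_image(n);np.savez(n+"1.npz",**d)
crop(load("side1"),190,110,330,240,5,"pics/s1.png");crop(load("top1"),165,155,280,270,5,"pics/t1.png")
E
```

```text
t 2.6 pos [448.6 105.1 154.6] yaw 1.547 tilt [-0.004  0.003] F [0.5 0.9 1.1] w 93.0 j7 0.75
[[[-0.07, -0.13, 1.0], [0.04, -0.04, 0.2]], [[-0.07, -0.13, 1.0], [0, 0, 0.0]], [[-0.01, -0.02, 0.18], [0.0, 0, 0]], [[0.0, 0.0, 0.0], [0, 0, 0]], [[0.0, 0.0, 0.0], [0.0, 0.0, 0]]]
left 0.0
[ 0.26  0.52 -0.77  2.01  0.49  0.8   0.75]
```

View pics/s1.png

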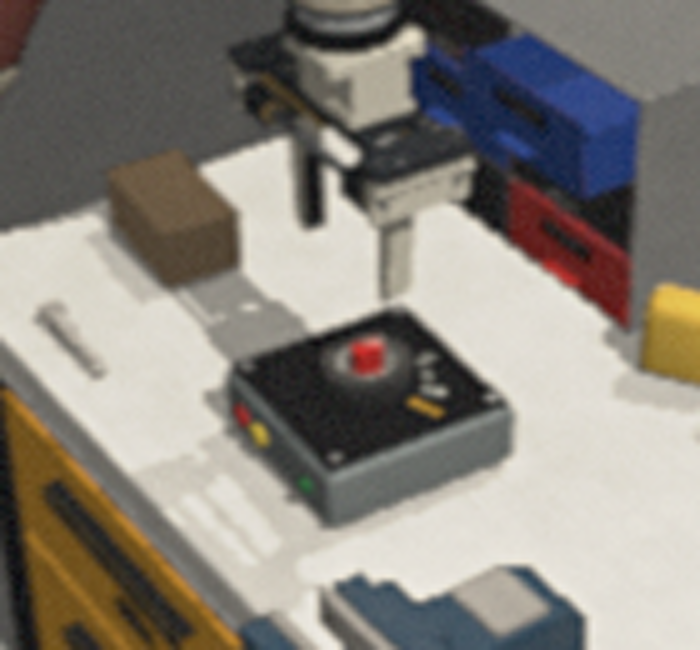

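View pics/t1.png

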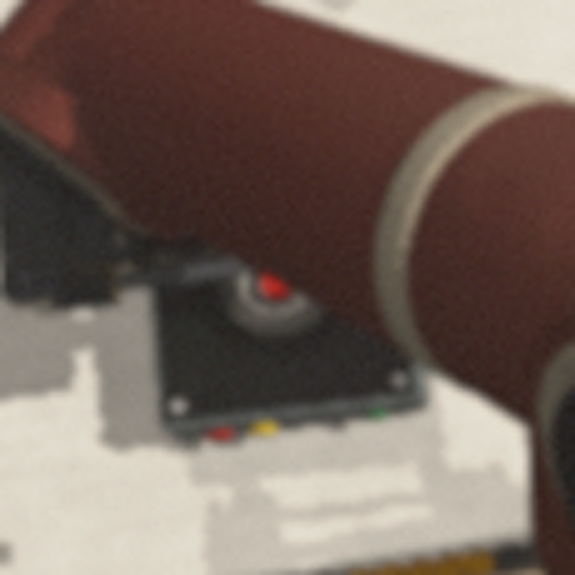

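Call:
arm_command([
  [[-0.1,-0.3,0.8],[0,0,0.2]],
  [[0,0,0.7],[0,0,0]],
  [[0,0,0.7],[0,0,0]],
  [[0,0,0],[0,0,0]],
])

```text
t: 3.03
ee_pos: [454.0, 96.1, 100.4]
tool_rot: [0.092, 3.135, 0.005]
force: [-0.3, 0.3, -0.8]
grip_width: 92.9
```

```bash
python3 p.py 452 98 59 1.529 5; python3 -c "
from workcell import ctrl
print(ctrl.sense()['joint_positions'].round(2))"
```

```text
t 3.03 pos [454.   96.1 100.4] yaw 1.512 tilt [0.005 0.003] F [-0.3  0.3 -0.8] w 92.9 j7 0.65
[[[0.06, 0.04, 1.0], [0.04, 0.05, -0.19]], [[0.03, 0.03, 0.65], [0, 0, 0.0]], [[0, 0.0, 0], [0.0, 0.0, 0.0]], [[0.0, 0.0, 0.0], [0.0, 0, 0.0]], [[0.0, 0.0, 0.0], [0.0, 0.0, 0.0]]]
left 0.0
[ 0.2   0.59 -0.67  2.07  0.59  0.67  0.65]
```

Call:
arm_command([
  [[0,0,0.6],[0.05,0.05,-0.2]],
  [[0,0,0.6],[0,0,0]],
  [[0,0,0.25],[0,0,0]],
  [[0,0,0],[0,0,0]],
])

```text
t: 3.37
ee_pos: [456.8, 95.8, 65.8]
tool_rot: [0.075, 3.135, -0.003]
force: [0.5, -0.1, 0.9]
grip_width: 92.6
```

```bash
python3 p.py 452 98 59 1.529 3
```

```text
t 3.37 pos [456.8  95.8  65.8] yaw 1.523 tilt [ 0.006 -0.002] F [ 0.5 -0.1  0.9] w 92.6 j7 0.59
[[[0.2, 0.08, 0.27], [-0.02, 0.07, -0.07]], [[0, 0, 0], [0, 0.0, 0]], [[0.0, 0.0, 0.0], [0, 0, 0.0]]]
left 0.0
```

Call:
arm_command([
  [[0.2,0.1,0.2],[0,0.1,0]],
  [[0.05,0.05,0.05],[0,0,0]],
  [[0,0,0],[0,0,0]],
])

```text
t: 3.62
ee_pos: [451.7, 100.5, 61.3]
tool_rot: [0.079, 3.141, -0.001]
force: [1.0, -0.6, -0.1]
grip_width: 93.3
```

```bash
python3 p.py 452 98 59 1.529 3
```

```text
t 3.62 pos [451.7 100.5  61.3] yaw 1.521 tilt [ 0.    -0.001] F [ 1.  -0.6 -0.1] w 93.3 j7 0.57
[[[-0.02, -0.1, 0.09], [-0.01, 0.0, -0.1]], [[0.0, 0.0, 0.0], [0, 0, 0.0]], [[0.0, 0.0, 0.0], [0.0, 0.0, 0.0]]]
left 0.0
```

Call:
arm_command([
  [[0,-0.1,0],[0,0,-0.1]],
  [[0,0,0],[0,0,0]],
  [[0,0,0],[0,0,0]],
  [[0,0,0],[0,0,0]],
  [[0,0,0],[0,0,0]],
], hand=0.0, newtons=15)

```text
t: 4.03
ee_pos: [452.6, 98.1, 63.1]
tool_rot: [0.064, 3.137, -0.0]
force: [0.9, 0.4, -0.9]
grip_width: 64.1
```

```bash
python3 p.py 452 98 59 1.529 3
```

```text
t 4.03 pos [452.6  98.1  63.1] yaw 1.53 tilt [ 0.003 -0.   ] F [ 0.9  0.4 -0.9] w 64.1 j7 0.59
[[[0.02, -0.01, 0.16], [0, 0.04, 0.01]], [[0.0, 0.0, 0.0], [0, 0, 0.0]], [[0.0, 0.0, 0.0], [0.0, 0.0, 0.0]]]
left 0.0
```

Call:
arm_command([
  [[0,0,0],[0,0,0]],
  [[0,0,0],[0,0,0]],
  [[0,0,0],[0,0,0]],
])

```text
t: 4.28
ee_pos: [452.6, 97.9, 63.1]
tool_rot: [0.065, 3.138, -0.001]
force: [-0.1, 0.8, 0.3]
grip_width: 62.5
```

Call:
arm_command([
  [[0,0,-0.3],[0,0,0]],
  [[0,0,-0.4],[0,0,0]],
  [[0,0,0],[0,0,0]],
])

```text
t: 4.53
ee_pos: [452.0, 98.0, 81.7]
tool_rot: [0.064, 3.139, -0.001]
force: [-0.1, -0.8, 0.1]
grip_width: 62.1
```

```bash
python3 p.py 452 98 130 1.529 3
python3 - <<'E'
from workcell import ctrl,imaging
from h import *
d=imaging.get_image("side");np.savez("side2.npz",**d)
crop(load("side2"),210,130,320,220,7,"pics/s2.png")
E
```

```text
t 4.53 pos [452.   98.   81.7] yaw 1.53 tilt [ 0.002 -0.001] F [-0.1 -0.8  0.1] w 62.1 j7 0.62
[[[0, 0, -1.0], [-0.01, 0.02, 0.01]], [[0, 0.0, -0.93], [0.0, 0.0, 0.0]], [[0.0, 0.0, 0.0], [0, 0, 0.0]]]
left 0.0
```

View pics/s2.png

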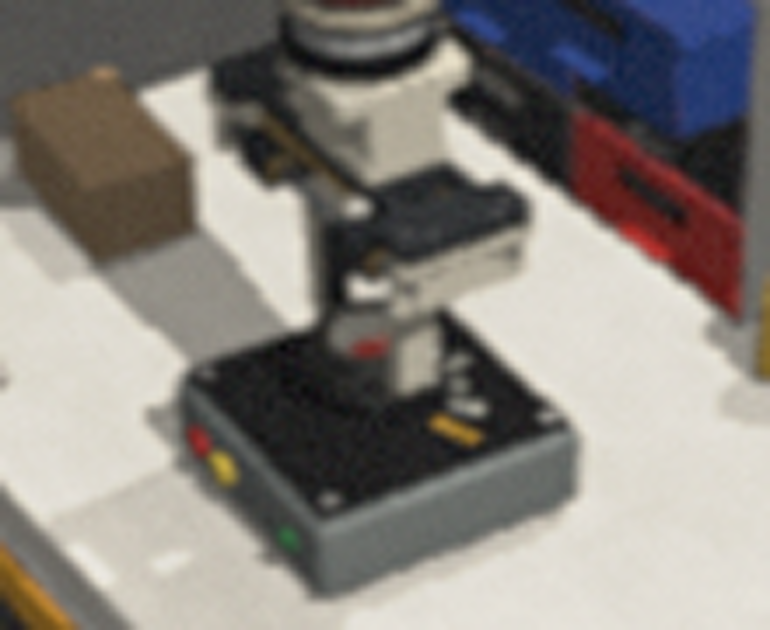

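The tape (around 385,370 in the crop) now sits between the fingers and hides most of the dial, so it is coming up with the gripper. I'll lift it clear.

Call:
arm_command([
  [[0,0,-0.8],[0,0,0]],
  [[0,0,-0.8],[0,0,0]],
  [[0,0,-0.4],[0,0,0]],
  [[0,0,0],[0,0,0]],
])

```text
t: 4.92
ee_pos: [451.5, 97.8, 133.3]
tool_rot: [0.064, 3.14, -0.001]
force: [-0.3, -0.8, -0.8]
grip_width: 62.0
```

```bash
python3 p.py 455 260 130 1.529 10
python3 - <<'E'
from workcell import ctrl,imaging
from h import *
print(ctrl.sense()['joint_positions'].round(2))
d=imaging.get_image("side");np.savez("side3.npz",**d)
crop(load("side3"),210,130,320,220,7,"pics/s3.png")
E
```

```text
t 4.92 pos [451.5  97.8 133.3] yaw 1.53 tilt [ 0.001 -0.   ] F [-0.3 -0.8 -0.8] w 62.0 j7 0.71
[[[0.02, 1.0, 0.02], [0, 0.01, 0.01]], [[0.02, 1.0, 0.02], [0.0, 0.0, 0.0]], [[0.02, 1.0, 0.02], [0.0, 0, 0.0]], [[0.02, 1.0, 0.02], [0.0, 0.0, 0.0]], [[0.02, 1.0, 0.02], [0.0, 0.0, 0.0]], [[0.02, 1.0, 0.02], [0.0, 0.0, 0.0]], [[0.01, 0.49, 0.01], [0.0, 0.0, 0.0]], [[0.0, 0.0, 0.0], [0.0, 0.0, 0.0]], [[0.0, 0.0, 0.0], [0.0, 0.0, 0.0]], [[0.0, 0.0, 0.0], [0.0, 0.0, 0.0]]]
left 0.0
[ 0.24  0.54 -0.73  2.04  0.53  0.75  0.71]
```

View pics/s3.png

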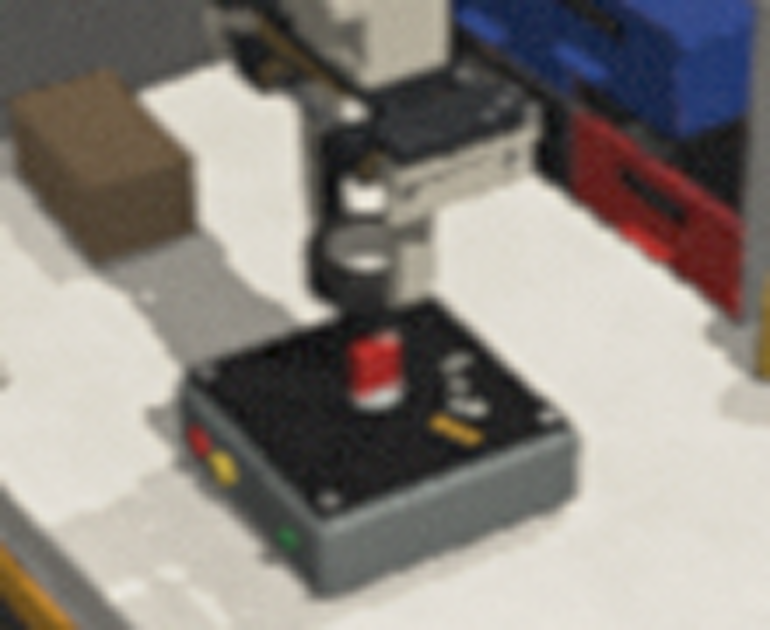

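Call:
arm_command([
  [[0,0.6,0],[0,0,0]],
  [[0,0.8,0],[0,0,0]],
  [[0,0.8,0],[0,0,0]],
  [[0,0.8,0],[0,0,0]],
  [[0,0.8,0],[0,0,0]],
])

```text
t: 5.38
ee_pos: [453.9, 186.7, 127.5]
tool_rot: [-0.084, -3.133, 0.017]
force: [0.1, 0.2, -0.1]
grip_width: 62.5
```

Call:
arm_command([
  [[0,0.8,0],[0,0,0]],
  [[0,0.6,0],[0,0,0]],
  [[0,0.4,0],[0,0,0]],
  [[0,0,0],[0,0,0]],
])

```text
t: 5.72
ee_pos: [453.8, 237.6, 123.3]
tool_rot: [-0.074, -3.128, 0.015]
force: [-0.1, 0.3, -0.8]
grip_width: 62.1
```

```bash
python3 p.py 455 252 80 1.529 5
```

```text
t 5.72 pos [453.8 237.6 123.3] yaw 1.524 tilt [-0.012 -0.01 ] F [-0.1  0.3 -0.8] w 62.1 j7 0.47
[[[-0.02, 0.35, 1.0], [-0.12, -0.14, -0.06]], [[-0.01, 0.24, 0.73], [0.0, 0.0, 0]], [[0.0, 0.0, 0.0], [0.0, 0.0, 0]], [[0.0, 0.0, 0.0], [0, 0, 0]], [[0.0, 0.0, 0.0], [0, 0, 0]]]
left 0.0
```

Call:
arm_command([
  [[0,0.3,0.7],[-0.1,-0.15,0]],
  [[0,0.25,0.8],[0,0,0]],
  [[0,0,0.8],[0,0,0]],
  [[0,0,0.5],[0,0,0]],
  [[0,0,0],[0,0,0]],
])

```text
t: 6.13
ee_pos: [454.6, 246.9, 48.8]
tool_rot: [0.078, 3.139, -0.01]
force: [0.8, -0.7, -1.1]
grip_width: 62.6
```

```bash
python3 p.py 455 252 8 1.529 5
```

```text
t 6.13 pos [454.6 246.9  48.8] yaw 1.521 tilt [ 0.001 -0.007] F [ 0.8 -0.7 -1.1] w 62.6 j7 0.34
[[[0, 0.13, 1.0], [-0.08, 0.01, -0.09]], [[0, 0.08, 0.63], [0, 0.0, 0]], [[0.0, 0.0, 0.0], [0, 0, 0.0]], [[0.0, 0.0, 0.0], [0, 0.0, 0.0]], [[0.0, 0.0, 0.0], [0.0, 0.0, 0.0]]]
left 0.0
```

Call:
arm_command([
  [[0,0.1,0.7],[-0.1,0,-0.1]],
  [[0,0.05,0.5],[0,0,0]],
  [[0,0,0.15],[0,0,0]],
  [[0,0,0],[0,0,0]],
])

```text
t: 6.47
ee_pos: [455.6, 246.1, 13.9]
tool_rot: [0.07, 3.14, -0.003]
force: [0.6, -0.7, -0.8]
grip_width: 62.6
```

```bash
python3 p.py 455 252 8 1.529 2
```

```text
t 6.47 pos [455.6 246.1  13.9] yaw 1.526 tilt [ 0.001 -0.002] F [ 0.6 -0.7 -0.8] w 62.6 j7 0.3
[[[0.03, 0.23, 0.24], [-0.02, 0.01, -0.03]], [[0.0, 0.0, 0.0], [0.0, 0.0, 0]]]
left 0.0
```

Call:
arm_command([
  [[0,0,0.2],[0,0,0]],
  [[0,0,0.08],[0,0,0]],
  [[0,0,0],[0,0,0]],
])

```text
t: 6.72
ee_pos: [456.9, 245.3, 8.1]
tool_rot: [0.073, 3.138, -0.003]
force: [1.1, -0.4, -0.5]
grip_width: 62.7
```

```bash
python3 p.py 455 252 7 1.529 2
```

```text
t 6.72 pos [456.9 245.3   8.1] yaw 1.524 tilt [ 0.003 -0.002] F [ 1.1 -0.4 -0.5] w 62.7 j7 0.29
[[[0.09, 0.26, 0.04], [-0.02, 0.03, -0.05]], [[0.0, 0.0, 0.0], [0.0, 0.0, 0.0]]]
left 0.0
```

Call:
arm_command([
  [[0,0,0.05],[0,0,0]],
  [[0,0,0],[0,0,0]],
])

```text
t: 6.88
ee_pos: [457.5, 245.4, 7.7]
tool_rot: [0.073, 3.136, -0.002]
force: [-0.6, 0.6, 0.1]
grip_width: 61.9
```

Call:
arm_command([
  [[0,0,0],[0,0,0]],
  [[0,0,0],[0,0,0]],
  [[0,0,0],[0,0,0]],
  [[0,0,0],[0,0,0]],
], hand=0.85)

```text
t: 7.22
ee_pos: [458.2, 246.1, 8.9]
tool_rot: [0.073, 3.134, 0.001]
force: [-0.4, 0.6, 0.4]
grip_width: 78.7
```

```bash
python3 p.py 455 252 110 1.529 2
python3 - <<'E'
from workcell import ctrl,imaging
from h import *
d=imaging.get_image("side");np.savez("side4.npz",**d)
crop(load("side4"),180,110,320,215,5,"pics/s4.png")
E
```

```text
t 7.22 pos [458.2 246.1   8.9] yaw 1.524 tilt [0.007 0.   ] F [-0.4  0.6  0.4] w 78.7 j7 0.29
[[[0.03, 0.06, -1.0], [0.01, 0.08, -0.06]], [[0.03, 0.06, -1.0], [0, 0, 0]]]
left 51.2
```

View pics/s4.png

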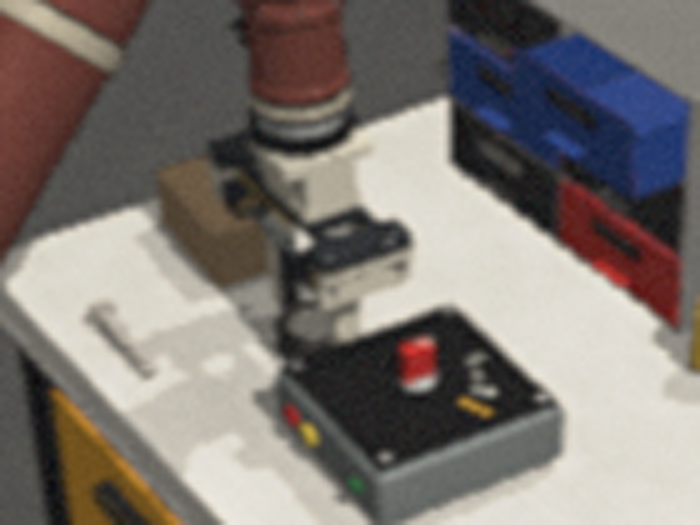

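Released, with the fingers at 78.7 mm. Now raising straight up.

Call:
arm_command([
  [[0,0,-0.6],[0,0.1,0]],
  [[0,0,-1],[0,0,0]],
  [[0,0,-1],[0,0,0]],
  [[0,0,-1],[0,0,0]],
  [[0,0,-0.9],[0,0,0]],
])

```text
t: 7.68
ee_pos: [454.8, 244.0, 120.6]
tool_rot: [-0.07, -3.126, 0.01]
force: [0.6, -0.7, 0.4]
grip_width: 79.0
```

Call:
arm_command([
  [[0,-0.6,-0.3],[0,0,0]],
  [[0,-0.8,0],[0,0,0]],
  [[0,-0.8,0],[0,0,0]],
  [[0,-0.8,0],[0,0,0]],
  [[0,-0.8,0],[0,0,0]],
])

```text
t: 8.1
ee_pos: [453.3, 155.3, 135.8]
tool_rot: [-0.054, -3.14, -0.01]
force: [-0.4, -1.5, 0.0]
grip_width: 79.0
```

```bash
python3 p.py 453.5 99 125 1.529 8
python3 - <<'E'
from workcell import ctrl,imaging
from h import *
print(ctrl.sense()["joint_positions"].round(2))
for n in("side","top"):
    d=imaging.get_image(n);np.savez(n+"5.npz",**d)
crop(load("side5"),180,110,320,215,5,"pics/s5.png");crop(load("top5"),90,155,240,280,5,"pics/t5.png")
E
```

```text
t 8.1 pos [453.3 155.3 135.8] yaw 1.537 tilt [-0.001  0.006] F [-0.4 -1.5  0. ] w 79.0 j7 0.62
[[[-0.04, -1.0, 0.19], [0.07, -0.01, 0.09]], [[-0.05, -1.0, 0.19], [0, 0.0, 0]], [[-0.01, -0.25, 0.05], [0, 0, 0]], [[0.0, 0.0, 0.0], [0, 0, 0]], [[0.0, 0.0, 0.0], [0, 0, 0]], [[0.0, 0.0, 0.0], [0, 0, 0]], [[0.0, 0.0, 0.0], [0, 0, 0]], [[0.0, 0.0, 0.0], [0, 0, 0]]]
left 0.0
[ 0.12  0.56 -0.73  1.99  0.52  0.78  0.62]
```

View pics/s5.png

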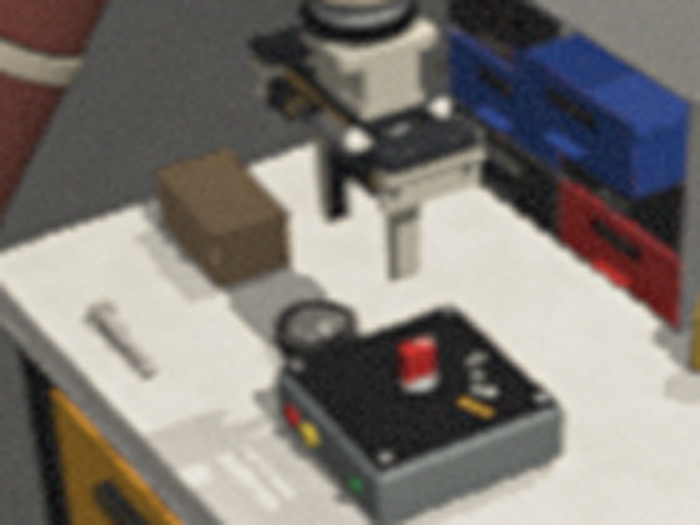

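View pics/t5.png

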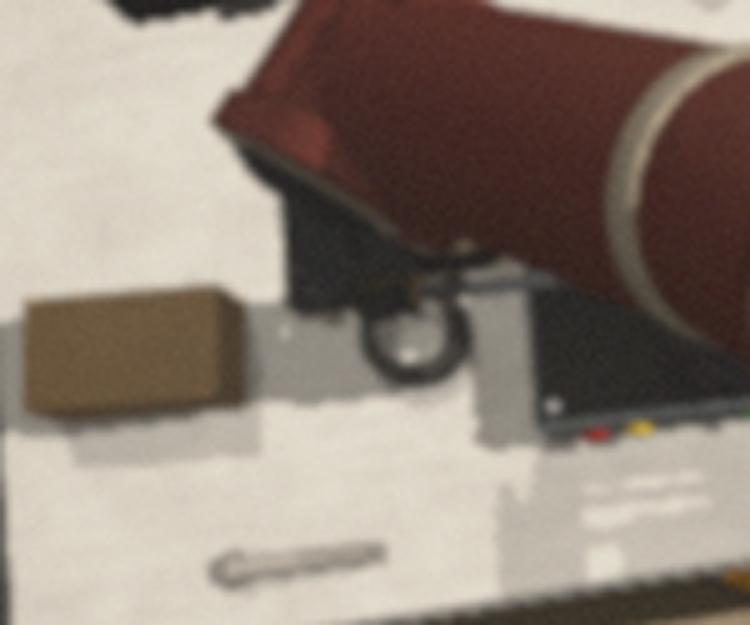

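The tape lies flat beside the tester (top crop about (416,333)), the dial is still at rest, and the carton and lying bolt look unmoved. Next I'll go over the dial.

Call:
arm_command([
  [[0,-0.7,0.1],[0.1,0,0.1]],
  [[0,-0.7,0.1],[0,0,0]],
  [[0,-0.5,0.1],[0,0,0]],
  [[0,-0.2,0],[0,0,0]],
  [[0,0,0],[0,0,0]],
], hand=0.5)

```text
t: 8.62
ee_pos: [451.2, 101.7, 128.1]
tool_rot: [-0.072, -3.14, 0.002]
force: [-0.1, 0.6, 0.0]
grip_width: 50.6
```

```bash
python3 p.py 453.5 99 100 1.529 3
python3 - <<'E'
from h import *
d=load("side5")
f=lambda x,y,z:px2w(d,180+(x+.5)/5-.5,110+(y+.5)/5-.5,z)
print("bar top centre?",f(417,345,87)); 
t=load("top5");print("tape",px2w(t,90+416.5/5-.5,155+333.5/5-.5,19))
d=load("side3");crop(d,250,170,280,195,24,"pics/s3b.png")
E
```

```text
t 8.62 pos [451.2 101.7 128.1] yaw 1.525 tilt [-0.    -0.001] F [-0.1  0.6  0. ] w 50.6 j7 0.69
[[[-0.09, -0.09, 1.0], [-0.02, 0, -0.05]], [[-0.01, -0.01, 0.12], [0.0, 0.0, 0]], [[0.0, 0.0, 0.0], [0, 0, 0]]]
left 0.0
bar top centre? [453.91296099  99.08267682  87.        ]
tape [454.84198592 241.56435912  19.        ]
```

View pics/s3b.png

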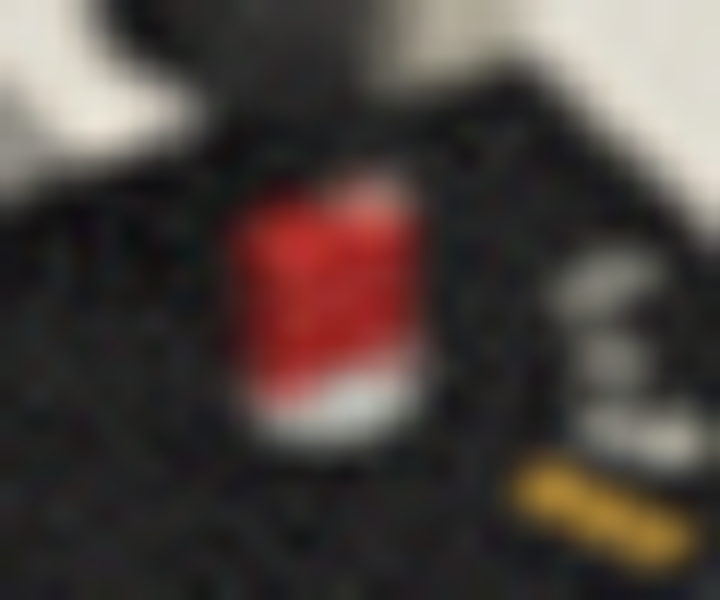

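Call:
arm_command([
  [[-0.1,-0.05,0.7],[0,0,0]],
  [[0,0,0.7],[0,0,0]],
  [[0,0,0.3],[0,0,0]],
  [[0,0,0],[0,0,0]],
])

```text
t: 8.95
ee_pos: [455.9, 105.0, 85.7]
tool_rot: [0.068, 3.136, 0.006]
force: [-0.2, -0.5, 0.2]
grip_width: 46.5
```

```bash
python3 p.py 454 100 66 1.529 3
```

```text
t 8.95 pos [455.9 105.   85.7] yaw 1.527 tilt [0.005 0.004] F [-0.2 -0.5  0.2] w 46.5 j7 0.61
[[[0.07, -0.21, 0.79], [0.05, 0.06, -0.02]], [[0.0, 0.0, 0.0], [0, 0, 0.0]], [[0.0, 0.0, 0.0], [0, 0.0, 0.0]]]
left 0.0
```

Call:
arm_command([
  [[0.05,-0.2,0.3],[0.05,0.05,0]],
  [[0.05,0,0.3],[0,0,0]],
  [[0,0,0],[0,0,0]],
])

```text
t: 9.2
ee_pos: [453.8, 102.3, 70.6]
tool_rot: [0.064, 3.139, 0.003]
force: [0.2, 0.3, -0.3]
grip_width: 46.7
```

```bash
python3 p.py 454 100 66 1.529 3
```

```text
t 9.2 pos [453.8 102.3  70.6] yaw 1.53 tilt [0.002 0.002] F [ 0.2  0.3 -0.3] w 46.7 j7 0.59
[[[-0.01, -0.09, 0.18], [0.02, 0.02, 0.01]], [[0.0, 0.0, 0.0], [0, 0.0, 0.0]], [[0.0, 0.0, 0.0], [0.0, 0.0, 0.0]]]
left 0.0
```

Call:
arm_command([
  [[0,-0.1,0.15],[0,0,0]],
  [[0,0,0],[0,0,0]],
  [[0,0,0],[0,0,0]],
])

```text
t: 9.45
ee_pos: [454.0, 100.0, 66.9]
tool_rot: [0.063, 3.138, 0.003]
force: [-0.4, -0.1, 0.5]
grip_width: 46.7
```

```bash
python3 p.py 454 100 66 1.529 3
python3 - <<'E'
from workcell import ctrl,imaging
from h import *
d=imaging.get_image("side");np.savez("side6.npz",**d)
crop(load("side6"),220,135,310,205,8,"pics/s6.png")
E
```

```text
t 9.45 pos [454.  100.   66.9] yaw 1.531 tilt [0.003 0.002] F [-0.4 -0.1  0.5] w 46.7 j7 0.59
[[[0, 0, 0.04], [0.02, 0.03, 0.02]], [[0.0, 0.0, 0.0], [0.0, 0.0, 0.0]], [[0.0, 0.0, 0.0], [0.0, 0.0, 0.0]]]
left 0.0
```

View pics/s6.png

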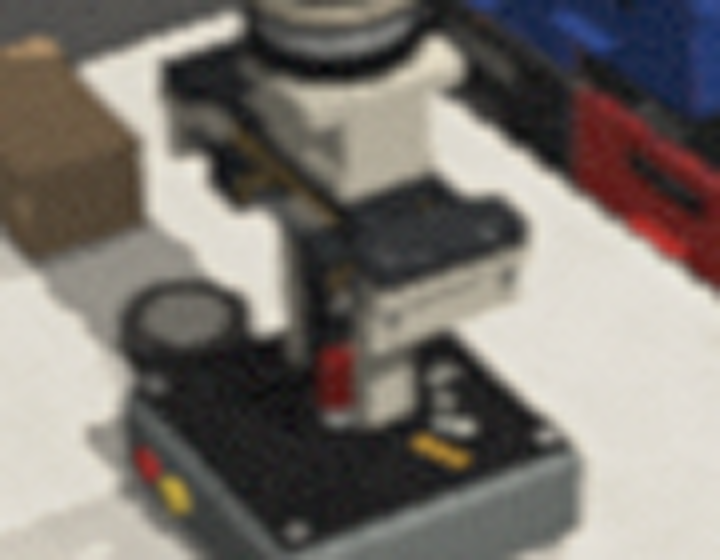

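The fingers straddle the red bar (crop (335,378)). Closing now.

Call:
arm_command([
  [[0,0,0],[0,0,0]],
  [[0,0,0],[0,0,0]],
  [[0,0,0],[0,0,0]],
  [[0,0,0],[0,0,0]],
  [[0,0,0],[0,0,0]],
], hand=0, newtons=12)

```text
t: 9.92
ee_pos: [454.6, 99.9, 67.8]
tool_rot: [0.064, 3.136, 0.003]
force: [-0.5, -1.2, 0.6]
grip_width: 17.7
```

Call:
arm_command([
  [[0,0,0],[0,0,0]],
  [[0,0,0],[0,0,0]],
  [[0,0,0],[0,0,0]],
  [[0,0,0],[0,0,0]],
], newtons=35)

```text
t: 10.25
ee_pos: [454.6, 99.2, 67.8]
tool_rot: [0.065, 3.136, 0.002]
force: [0.9, -1.4, 0.8]
grip_width: 11.9
```

```bash
python3 p.py 454 100 66 0.329 3
```

```text
t 10.25 pos [454.6  99.2  67.8] yaw 1.53 tilt [0.005 0.001] F [ 0.9 -1.4  0.8] w 11.9 j7 0.59
[[[0.03, 0.03, 0.07], [0.0, 0.0, 1.0]], [[0.0, 0.0, 0.0], [0.0, 0.0, 1.0]], [[0.0, 0.0, 0.0], [0.0, 0.0, 1.0]]]
left 0.0
```

Call:
arm_command([
  [[0,0,0],[0,0,0.6]],
  [[0,0,0],[0,0,0.8]],
  [[0,0,0],[0,0,0.8]],
  [[0,0,0],[0,0,0.8]],
])

```text
t: 10.58
ee_pos: [454.6, 99.1, 67.8]
tool_rot: [0.487, 3.099, 0.003]
force: [-0.4, 0.1, 0.5]
grip_width: 11.6
```

```bash
python3 p.py 454.4 99.3 67.5 0.329 3
```

```text
t 10.58 pos [454.6  99.1  67.8] yaw 1.259 tilt [0.005 0.001] F [-0.4  0.1  0.5] w 11.6 j7 0.39
[[[0.01, 0.01, 0.01], [0.0, 0.0, 1.0]], [[0.0, 0.0, 0.0], [0.0, 0.0, 1.0]], [[0.0, 0.0, 0.0], [0.0, 0.0, 1.0]]]
left 0.0
```

Call:
arm_command([
  [[0,0,0],[0,0,0.8]],
  [[0,0,0],[0,0,0.8]],
  [[0,0,0],[0,0,0.8]],
  [[0,0,0],[0,0,0.8]],
  [[0,0,0],[0,0,0.8]],
])

```text
t: 11.0
ee_pos: [454.5, 98.9, 67.8]
tool_rot: [1.04, 2.96, 0.002]
force: [-1.3, 0.7, -1.2]
grip_width: 11.7
```

```bash
python3 p.py 454.4 99.3 67.5 0.329 3
```

```text
t 11.0 pos [454.5  98.9  67.8] yaw 0.895 tilt [ 0.005 -0.   ] F [-1.3  0.7 -1.2] w 11.7 j7 0.12
[[[0.01, 0.01, 0.01], [0.01, 0.0, 1.0]], [[0.0, 0.0, 0.0], [0.01, 0.0, 1.0]], [[0.0, 0.0, 0.0], [0.01, 0.0, 1.0]]]
left 0.0
```

Call:
arm_command([
  [[0,0,0],[0,0,0.8]],
  [[0,0,0],[0,0,0.8]],
  [[0,0,0],[0,0,0.8]],
  [[0,0,0],[0,0,0.8]],
  [[0,0,0],[0,0,0.8]],
])

```text
t: 11.42
ee_pos: [454.3, 98.7, 67.8]
tool_rot: [1.557, 2.723, 0.002]
force: [0.6, -0.3, 0.6]
grip_width: 11.9
```

```bash
python3 p.py 454.4 99.3 67.5 0.329 5
```

```text
t 11.42 pos [454.3  98.7  67.8] yaw 0.532 tilt [ 0.004 -0.001] F [ 0.6 -0.3  0.6] w 11.9 j7 -0.13
[[[0.02, 0.02, 0.01], [0.02, 0.01, 1.0]], [[0.0, 0.0, 0.0], [0.02, 0.01, 1.0]], [[0.0, 0.0, 0.0], [0.01, 0.0, 0.33]], [[0.0, 0.0, 0.0], [0, 0, 0.0]], [[0.0, 0.0, 0.0], [0.0, 0.0, 0.0]]]
left 0.0
```

Call:
arm_command([
  [[0,0,0],[0,0,0.8]],
  [[0,0,0],[0,0,0.8]],
  [[0,0,0],[0,0,0.6]],
  [[0,0,0],[0,0,0]],
  [[0,0,0],[0,0,0]],
])

```text
t: 11.83
ee_pos: [454.2, 98.6, 67.8]
tool_rot: [1.819, 2.555, 0.001]
force: [-1.2, -1.3, -0.4]
grip_width: 11.5
```

```bash
python3 p.py 454.4 99.3 67.5 0.329 5
python3 - <<'E'
from workcell import ctrl,imaging
from h import *
print(ctrl.sense()["torque"])
for n in("side","top"):
    d=imaging.get_image(n);np.savez(n+"7.npz",**d)
crop(load("side7"),235,150,295,200,12,"pics/s7.png");crop(load("top7"),90,155,260,280,4,"pics/t7.png")
E
```

```text
t 11.83 pos [454.2  98.6  67.8] yaw 0.333 tilt [ 0.004 -0.003] F [-1.2 -1.3 -0.4] w 11.5 j7 -0.27
[[[0.02, 0.02, 0.01], [0.04, 0.05, 0.05]], [[0.0, 0.0, 0.0], [0, 0, 0.0]], [[0.0, 0.0, 0.0], [0.0, 0, 0.0]], [[0.0, 0.0, 0.0], [0.0, 0, 0.0]], [[0.0, 0.0, 0.0], [0.0, 0, 0.0]]]
left 0.0
[-0.13537613 -0.13354673  0.11032534]
```

View pics/s7.png

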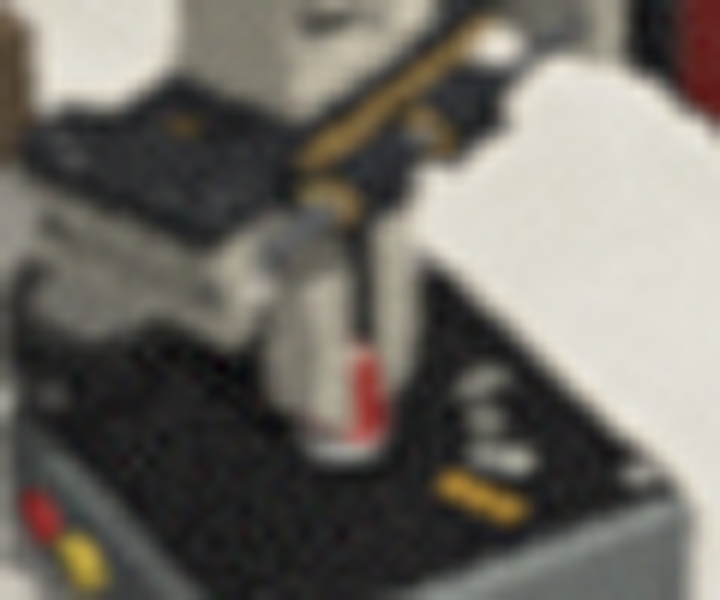

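View pics/t7.png

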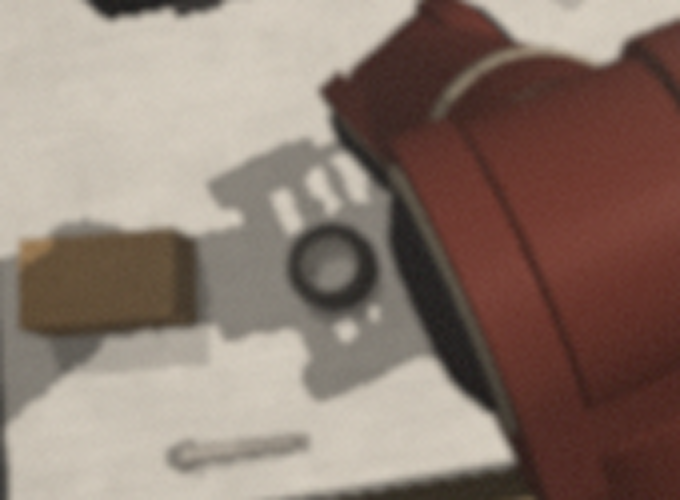

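The picture shows the bar's red end pinched squarely between the fingers, aimed at the yellow dots, and the tape flat and untouched. Holding a little longer, then I'll check.

Call:
arm_command([
  [[0,0,0],[0,0,0]],
  [[0,0,0],[0,0,0]],
  [[0,0,0],[0,0,0]],
  [[0,0,0],[0,0,0]],
  [[0,0,0],[0,0,0]],
])

```text
t: 12.35
ee_pos: [454.2, 98.6, 67.8]
tool_rot: [1.817, 2.557, 0.001]
force: [0.3, -0.8, 0.8]
grip_width: 11.4
```

Call:
arm_command([
  [[0,0,0],[0,0,0]],
  [[0,0,0],[0,0,0]],
  [[0,0,0],[0,0,0]],
  [[0,0,0],[0,0,0]],
  [[0,0,0],[0,0,0]],
])

```text
t: 12.77
ee_pos: [454.2, 98.6, 67.8]
tool_rot: [1.817, 2.558, 0.001]
force: [-0.5, -0.7, 0.0]
grip_width: 11.7
```

```bash
python3 p.py 454.4 99.3 67.5 0.329 1
python3 - <<'E'
from workcell import ctrl
s=ctrl.sense();print(s["torque"],abs(s["qd"]).max())
E
```

```text
t 12.77 pos [454.2  98.6  67.8] yaw 0.335 tilt [ 0.004 -0.002] F [-0.5 -0.7  0. ] w 11.7 j7 -0.27
[[[0.02, 0.02, 0.01], [0.04, 0.04, 0.07]]]
left 0.0
[-0.07912725 -0.13130698  0.10920422] 0.0017236363556579627
```

Stable: the tool has turned 1.195 rad and carries 0.11 N m. Handing in.

```bash
python3 -c "
from workcell import order
print(order.job_done())"
```

```text
the job is handed in; nothing more can be done
None
```

The tape roll is off the dial and lying flat on the worktop left of the tester. The dial is gripped and held at three dots. I handed the job in at about 12.8 s.

**Tape:** it sits about 145 mm from the tester's centre and has been let go. The top camera put it about 4 mm nearer in y than the arm's own position did. That is small against the 105 mm limit.

**Dial:**
- The tool turned 1.195 rad clockwise with the bar pinched at about 11.7 mm under a 35 N grip.
- The wrist felt a steady 0.11 N m about the vertical, which fits the spring at three dots, and the pose held still for about 0.9 s before I handed in.
- I inferred the dial angle from the tool's turn. The last side picture shows the bar square between the fingers, but I did not measure the angle from it.

**Bystanders:** the carton and lying bolt look unmoved in the pictures. I did not re-check the marker, standing bolt and cap, but the tool passed well above them. No check failed.

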